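# Clip back the carton flap for packing

## Robot

A 6-joint arm with a two-finger parallel gripper is mounted at the origin on the work surface. World frame = base frame: x ahead of the robot, y to its left, z up, the work surface at z = 0. Lengths are in mm, angles in rad, forces in N, time in s.
With the tool pointing down it reaches from about 250 to 725 mm from the base axis. Payload 4 kg.
Tool frame: the origin (TCP) lies between the finger pads; the fingertips stand 11 mm ahead of it and the grasp point (between the pads) lies 8 mm behind it; z points along the fingers, y is the direction in which the jaws open and shut (so a half turn about z gives the same grasp; the last joint's range is limited). The gripper opens to 85 mm and grips with 20 to 120 N. Pads are 22 mm wide; open, the fingers measure 114 mm over their backs; the gripper's body (76 mm by 85 mm) begins 54 mm behind the grasp point. The pads swing forward as they close: fully open they stand 13 mm farther back than shut.
Start: joints at [1.185, 0.241, 0.005, 1.335, 0, 1.571], TCP at [188.148, 463.249, 242.306] pointing down, gripper open.
Joint ranges: [-2.72, 2.72], [-1.05, 1.87], [-1.09, 1.28], [-1.99, 2.15], [-1.42, 1.44], [-3.14, 3.14]. Speed limits (rad/s): [2.79, 2.79, 3.14, 3.14, 3.14, 3.14].

## Interface

Orientations are given as a unit quaternion [w, x, y, z].
In Python, from plant import get_state, camera, camera_model, close_job gives the robot as it stands.
- The arm moves only by the tool jog_arm, never from a script. Its argument "increments" is a list that holds one entry, the list of rows, each a list of 6 numbers: the shift along the world's x, y, z in mm, then the turn, a rotation vector about the world's x, y, z in degrees. In form: [[[dx, dy, dz, wx, wy, wz], ...]]. A call has 1 to 8 rows; each row is the pose to reach, as a shift and turn from the pose measured when the call began; what a row does not reach only later rows make up. A row lasts 1/10 s, in which the tool goes at most 50 mm and 8.59 degrees, less where a joint would pass 70% of its speed; a pose out of reach is approached as far as the arm can. A call with a gripper value outside its range is refused whole. "grip" is the finger opening in mm, from 0 to 85.4, set as the call begins (left out, the last holds). The fingers move at their own pace and stop on an object; the grip force is fixed at half the most. Time passes only in rows, so rows that repeat a pose let the fingers close. It gives the time, the measured TCP pose, the force and the opening at its end, in the units of the state.
- get_state(): the state, without advancing time (a new reading comes with each control period).
- camera(name): name is "side" or "top" or "wrist"; returns (picture, depth): 420x560x3 uint8, red, green, blue; 420x560 float32, mm along the optical axis (not along the pixel's ray), 0 where there is no reading.
- camera_model(name): a dict with "camera_matrix" (3x3 intrinsics, pixels), "R" (3x3) and "t" (3): a world point X has camera coordinates R X + t. Camera axes: x right, y down, z forward; pixel columns grow to the right and rows downward; lengths in mm; the calibration is good to about 2 mm. A picture is of the moment at which its call begins: read the wrist's pose just before it. camera_model takes no time and is no camera call; for the wrist camera it gives the pose at the moment of the call.
- close_job(): hands the job in, once; it reports no verdict.
The state is a dict: "t": time; "joints": joint angles; "joint_vel": joint speeds; "effort": joint torques, N m; "eef_pos": TCP position; "ee_rot": TCP orientation; "wrist_force": force on the tool from outside, world axes, zero at the start; "wrist_torque": the same for the moment, N m; "grip_width": finger opening in mm.
Only numpy, scipy, OpenCV 4.12 (cv2) and the standard library are available. Lean on these libraries where they do the work, as an engineer would, in place of code of your own. Each camera call takes 0.05 s, during which the arm holds its last target.

## Task

Get this carton ready for packing: fold its raised long flap (the one on the robot's side) over and down against the outside of the wall, then take the orange spring clip off the plywood parking strip and push it fully down over the fold so that it pinches flap and wall together. Put it upright and square to the wall, well away from the corners, where the cartridges inside leave room for its jaw, then let go. Leave the cartridges, the grey clip, the clip on the far flap and the tape roll undisturbed.

Things in the scene. Friction and masses are not known exactly. Their poses are not given: they have to be found in the camera images.
- carton: Open brown carton, 160 (its x) by 220 (its y) by 120 mm high, board 6 mm thick, fixed to the bench. Origin: centre of its underside, z up. The near long wall, x = -80 to -74 mm, carries the raised flap; the far long wall's flap is already folded and clipped. Inside 148 x 208 mm, floor at z = 6 mm. The short end flaps hang out about 35 mm past the ends and stay so.
- fold_mid (a point): Middle of the raised flap's fold line: on the top outer edge of the carton's near wall, 120 mm above the bench; axes as the carton's. With the flap folded down, wall (6 mm) and flap (6 mm) make an edge 12 mm thick, centred on this line.
- flap (a joint): Angle of the raised flap about its fold line (along the carton's y through fold_mid): 0 = straight up above the wall, 1.57 = level, pointing away from the carton, 3.14 = right down, flat on the outside of the wall. The crease is stiff (a few N near the free edge) and stays where it is put, but from flat it springs back about 0.3 rad when let go.
- flap_edge (a point): Middle of the free edge of the raised flap. The flap is 212 mm long along the wall, 6 mm thick, and reaches 75 mm from the fold.
- clip: Orange-handled steel spring clip, 115 mm tall, 26 mm wide, 120 g, parked jaws down on the strip. Origin: on its hinge pin; x along the pin (and the edge gripped), y across the jaws, z up between the handles when gripping 12 mm. A 9 mm radius coil on the pin rests on the edge when pushed fully down: origin 9 mm above the edge. The halves are alike: it may go on either way round.
- clip_grip (a point): Point midway between the clip's handles, 50 mm above its origin: squeeze them here along the clip's y. The handles rise to 70 mm above the origin, 59 mm wide over their tops and 25 mm near the pin. Squeezed to about 25 mm (10 to 18 N) they are parallel and the jaws open. Squeezed evenly, the clip's frame tips by half the joint angle.
- clip_pads (a point): Point midway between the jaw pads, 32 mm below the clip's origin. The pads span 20 to 44 mm below the origin; jaw backs stand 18 mm either side of the middle plane when gripping 12 mm. With the handles squeezed to 25 mm the pad tips are about 35 mm apart and the jaw backs 30 mm either side.
- clip_jaw (a joint): Opening of the clip's other half: 0 = pads parallel and 12 mm apart (as when gripping the strip, or wall plus flap), positive = more open (stop at 0.6), -0.3 = shut on nothing. Sprung shut: about 15 N between the pads at 0.
- strip: Parking strip: upright plywood board 220 mm long (its x), 12 mm thick, top edge 100 mm above the bench, on a 220 x 90 x 10 mm foot, fixed. Origin: centre of the underside. Holds the orange and the grey clip, which sit 65 mm or more apart.
- spare: Grey-handled clip, same make, size and frame as the orange one, parked on the same strip. Leave it.
- far_clip: A second orange clip that already holds the carton's far flap; same size and frame. Leave it.
- cartridge_a: Steel filter cartridge with black ends, 50 mm diameter, 130 mm tall, standing loose in the carton, its top 16 mm above the rim. Origin: centre of its underside. One of the three cartridges (any of them) stands 3 to 6 mm behind the near wall, anywhere from 70 mm left to 70 mm right of the wall's middle; the others stand in the back half. Leave it standing there.
- cartridge_b: Another cartridge, alike. Leave it.
- cartridge_c: Another cartridge, alike. Leave it.
- bin: Fixed yellow parts bin 150 x 200 x 85 mm on the other side of the carton from the strip. Origin: centre of its underside.
- tape: Loose roll of clear tape lying flat, 104 mm diameter, 48 mm tall, to the left of and beyond the carton. Origin: centre of its underside. Leave it.
There are look-alikes about, which are no part of the job. What is shaped like the clip but blue or purple is not meant.

How it is judged:
By the outcome, as a careful person would: the job done as asked, in the order asked, and still so for the second after the job is handed in, with the robot touching nothing.
It also fails if it takes over 54 s, if anything falls off the work surface, if the arm or the gripper's body presses on something with over 40 N, if the wrist force passes 120 N, or if a joint passes its speed limit or range.

## Working session

There is one attempt and no reset: what is moved stays moved. The work goes in short steps, Python scripts to look and compute and a tool call to move; the robot and the scene stay as the last step left them, time stands still between calls to the robot, and variables do not carry over. Pictures are saved under pics/ and viewed, and the job is handed in when it is done.

Besides the shell and the picture viewer there is one more tool, called after "Request:" as name(argument=value, ...), one argument or row to a line, values as JSON. jog_arm: Moves the arm, as the interface text tells. Its arguments: {"type":"object","properties":{"increments":{"type":"array","items":{"type":"array","items":{"type":"array","items":{"type":"number"}}}},"grip":{"type":"number"}},"required":["increments"]}

```bash
ls; mkdir -p pics; python3 - <<'E'
from plant import *
import cv2,numpy as np
s=get_state();print(s)
for n in ("top","side","wrist"):
    m=camera_model(n);p,d=camera(n)
    cv2.imwrite(f"pics/{n}0.png",cv2.cvtColor(p,cv2.COLOR_RGB2BGR));np.savez(f"pics/{n}0.npz",p=p,d=d,K=m["camera_matrix"],R=m["R"],t=m["t"])
    print(n,m)
E
```

```text
pics
{'t': 0.0, 'joints': array([1.18500516e+00, 2.41448110e-01, 3.75503588e-03, 1.33521930e+00,
       6.67603551e-06, 1.57078656e+00]), 'joint_vel': array([-6.51955345e-05,  1.15465875e-03,  5.29280187e-04, -2.59939342e-04,
        5.50252171e-04,  7.52870742e-04]), 'effort': array([ 6.34981825e-04, -3.72319615e+01,  2.52406240e+01,  1.71172066e-02,
        1.70236481e-04, -1.20261535e-05]), 'eef_pos': array([187.91769702, 462.69323431, 241.4071589 ]), 'ee_rot': array([-2.06106245e-04,  1.91696681e-01,  9.81453648e-01, -1.03776124e-03]), 'wrist_force': array([-0.20401131, -0.22380108, -0.15469742]), 'wrist_torque': array([-0.05893709, -0.02778969,  0.01261184]), 'grip_width': 85.26695287030206}
top {'camera_matrix': array([[448.45016527,   0.        , 277.12924724],
       [  0.        , 448.45016527, 211.72235247],
       [  0.        ,   0.        ,   1.        ]]), 'R': array([[-9.23413904e-04, -9.99977214e-01, -6.68721386e-03],
       [-9.89760456e-01,  1.86844131e-03, -1.42726132e-01],
       [ 1.42735375e-01,  6.48694454e-03, -9.89739629e-01]]), 't': array([ -36.44000748,  507.75154819, 1237.4637319 ])}
side {'camera_matrix': array([[388.57132982,   0.        , 277.0277656 ],
       [  0.        , 388.57132982, 215.34118945],
       [  0.        ,   0.        ,   1.        ]]), 'R': array([[ 0.6201847 , -0.78437053, -0.0115678 ],
       [-0.61585325, -0.47770193, -0.62651867],
       [ 0.48589682,  0.39568136, -0.77932057]]), 't': array([-350.77513405,  361.71496448,  827.09025408])}
wrist {'camera_matrix': array([[369.41219911,   0.        , 279.1737435 ],
       [  0.        , 369.41219911, 207.32124408],
       [  0.        ,   0.        ,   1.        ]]), 'R': array([[ 0.37699804,  0.92621191, -0.00199471],
       [ 0.87995398, -0.35749581,  0.31285417],
       [ 0.28905616, -0.11970066, -0.94979908]]), 't': array([-498.5810016 ,  -40.5427185 ,  381.09846033])}
```

View pics/top0.png

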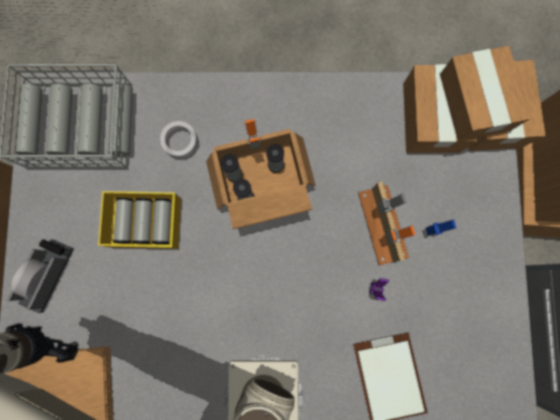

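View pics/side0.png

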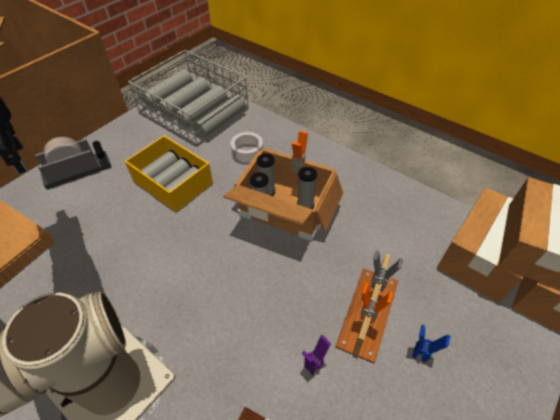

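View pics/wrist0.png

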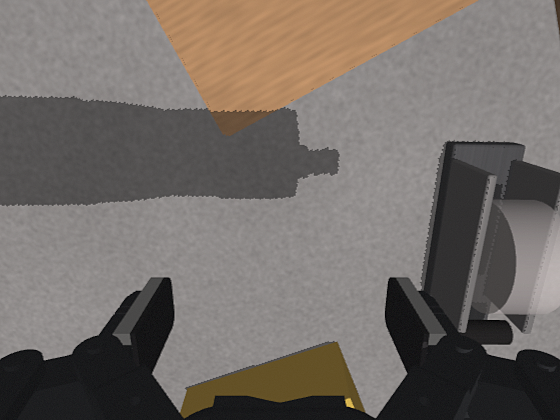

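Top view: the carton is at (260,175) with its raised flap leaning toward the robot at (268,203). The strip is at (385,223), with the orange clip at (405,231) and the grey one at (393,202). The blue (440,228) and purple (378,289) clips are decoys, and the far clip is at (251,130). Next I'll measure.

```bash
cat > h.py <<'E'
import numpy as np,cv2
def load(n):
    z=np.load(f"pics/{n}.npz");return z["p"],z["d"],z["K"],z["R"],z["t"]
def cloud(n):
    p,d,K,R,t=load(n);v,u=np.mgrid[:420,:560]
    c=np.stack([(u-K[0,2])/K[0,0]*d,(v-K[1,2])/K[1,1]*d,d],-1)
    return p,d,(c-t)@R
def ray(n,u,v,z):
    p,d,K,R,t=load(n);o=-R.T@t;r=R.T@np.linalg.inv(K)@[u,v,1];return o+r*(z-o[2])/r[2]
def snap(name,tag):
    from plant import camera,camera_model
    m=camera_model(name);p,d=camera(name)
    cv2.imwrite(f"pics/{tag}.png",cv2.cvtColor(p,cv2.COLOR_RGB2BGR));np.savez(f"pics/{tag}.npz",p=p,d=d,K=m["camera_matrix"],R=m["R"],t=m["t"])
def crop(tag,u0,u1,v0,v1,f):
    i=cv2.imread(f"pics/{tag}.png")[v0:v1,u0:u1];cv2.imwrite(f"pics/{tag}_c{u0}_{v0}.png",cv2.resize(i,None,fx=f,fy=f,interpolation=cv2.INTER_NEAREST))
E
python3 - <<'E'
from h import *
crop("top0",195,435,110,280,3);crop("side0",210,410,120,370,2)
for n in("top0","side0"):
    p,d,X=cloud(n)
    hsv=cv2.cvtColor(p,cv2.COLOR_RGB2HSV)
    ok=(d>0)
    # table check
    tm=ok&(abs(X[...,2])<15); print(n,"table z med",np.median(X[tm][:,2]))
    or_=ok&(hsv[...,0]<12)&(hsv[...,1]>200)&(hsv[...,2]>150)
    k,l,st,c=cv2.connectedComponentsWithStats(or_.astype('u1'))
    for i in range(1,k):
        if st[i,4]>15: print(n,"orange",c[i],st[i,4],X[l==i].mean(0).round(),X[l==i].min(0).round(),X[l==i].max(0).round())
    box=(X[...,0]>350)&(X[...,0]<720)&(X[...,1]>-120)&(X[...,1]<200)&ok
    dk=box&(p.max(-1)<60)&(X[...,2]>122)&(X[...,2]<145)
    k,l,st,c=cv2.connectedComponentsWithStats(dk.astype('u1'))
    for i in range(1,k):
        if st[i,4]>15: print(n,"dark",c[i],st[i,4],X[l==i].mean(0).round(),X[l==i].min(0).round(),X[l==i].max(0).round())
E
```

```text
top0 table z med 0.05597006321421289
top0 dark [274.76851852 152.63888889] 216 [653. -32. 135.] [630. -51. 124.] [678. -11. 140.]
top0 dark [229.17596567 162.58369099] 233 [626.  90. 136.] [602.  68. 125.] [650. 112. 142.]
top0 dark [241.52970297 187.67326733] 202 [558.  56. 136.] [535.  34. 129.] [584.  76. 141.]
side0 table z med 0.9422019716247624
side0 orange [303.9375 142.6875] 32 [713.  21. 173.] [677.   6. 146.] [722.  25. 200.]
side0 dark [265.49519231 160.74038462] 208 [625.  85. 136.] [603.  62. 123.] [652. 111. 140.]
side0 dark [307.51315789 174.25877193] 228 [653. -36. 136.] [631. -59. 123.] [682.  -9. 141.]
side0 dark [259.14522822 180.04149378] 241 [558.  52. 136.] [535.  29. 123.] [588.  78. 141.]
```

View pics/top0_c195_110.png

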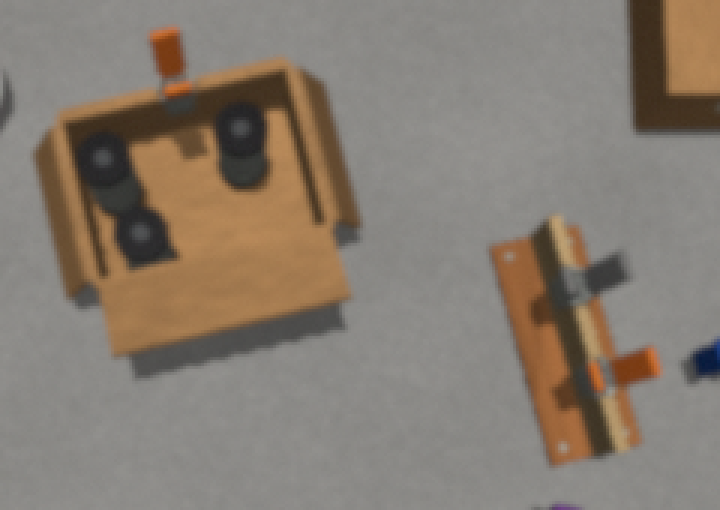

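View pics/side0_c210_120.png

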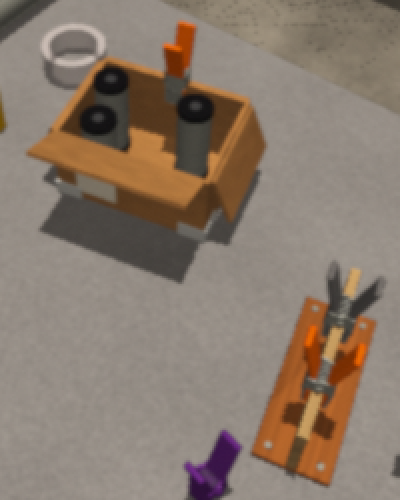

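```bash
python3 - <<'E'
from h import *
from scipy.spatial import cKDTree
for n in("top0","side0"):
    p,d,X=cloud(n);ok=d>0
    hsv=cv2.cvtColor(p,cv2.COLOR_RGB2HSV)
    brown=ok&(hsv[...,0]>5)&(hsv[...,0]<22)&(hsv[...,1]>80)
    x,y,z=X[...,0],X[...,1],X[...,2]
    box=brown&(x>400)&(x<720)&(y>-130)&(y<180)
    rim=box&(z>112)&(z<128)&(x>580)
    P=X[rim]; print(n,"rim n",len(P)); 
    r=cv2.minAreaRect(P[:,:2].astype('f4'));print("rim rect",r)
    fl=box&(z>128)
    fl=box&(z>100)&(x<560)
    P=X[fl]
    # z histogram
    print("flap z",np.percentile(P[:,2],[1,10,50,90,99]).round(), len(P))
    r=cv2.minAreaRect(P[:,:2].astype('f4'));print("flap rect",r,cv2.boxPoints(r).round().tolist())
    A=np.c_[P[:,:2],np.ones(len(P))];w=np.linalg.lstsq(A,P[:,2],rcond=None)[0];print("plane",w,"resid",np.std(A@w-P[:,2]))
    st=ok&(x>350)&(x<620)&(y<-130)&(y>-330)
    s=st&(z>93)&(z<106)&(hsv[...,1]>60);P=X[s];print("strip top",len(P),np.median(P[:,2]));r=cv2.minAreaRect(P[:,:2].astype('f4'));print(r)
    f=st&(z>4)&(z<16)&(hsv[...,1]>60);r=cv2.minAreaRect(X[f][:,:2].astype('f4'));print("foot",r)
    o=st&(hsv[...,0]<14)&(hsv[...,1]>190)&(z>115);P=X[o];print("or",len(P),P.mean(0).round(),P.min(0).round(),P.max(0).round())
    o=st&(z>108);P=X[o]; k,l,stt,c=cv2.connectedComponentsWithStats(o.astype('u1'))
    for i in range(1,k):
        if stt[i,4]>8:Q=X[l==i];print(" high",c[i].round(),stt[i,4],Q.mean(0).round(),Q.min(0).round(),Q.max(0).round(),p[l==i].mean(0).round())
E
```

```text
top0 rim n 707
rim rect ((650.0517578125, 9.271438598632812), (138.47535705566406, 260.18109130859375), 0.13383199274539948)
flap z [109. 123. 139. 151. 155.] 2237
flap rect ((505.65142822265625, -2.93389892578125), (108.09981536865234, 245.22129821777344), 0.23876425623893738) [[451.0, 119.0], [452.0, -126.0], [560.0, -125.0], [559.0, 120.0]]
plane [-3.90197786e-01 -9.60062610e-02  3.35813743e+02] resid 3.322719593752295
strip top 76 99.04310126272048
((577.0631103515625, -234.119384765625), (203.73239135742188, 41.62312698364258), 77.73062896728516)
foot ((469.909912109375, -318.17169189453125), (218.08717346191406, 41.15017318725586), 13.542691230773926)
or 9 [ 427. -327.  178.] [ 420. -329.  175.] [ 433. -325.  181.]
 high [384. 204.] 65 [ 511. -315.  150.] [ 498. -330.  108.] [ 533. -303.  183.] [98. 96. 92.]
 high [393. 234.] 19 [ 431. -327.  178.] [ 420. -330.  173.] [ 441. -325.  181.] [179. 104.  52.]
side0 rim n 696
rim rect ((650.135009765625, 7.7733306884765625), (262.7951354980469, 138.9381561279297), 89.96891021728516)
flap z [109. 128. 142. 153. 155.] 1531
flap rect ((527.4476318359375, -8.063980102539062), (116.21246337890625, 225.0843505859375), 13.206657409667969) [[445.0, 88.0], [497.0, -131.0], [610.0, -104.0], [558.0, 115.0]]
plane [-3.75757796e-01 -9.31936220e-02  3.30299855e+02] resid 2.6413571340288415
strip top 80 100.29006141411706
((576.1824951171875, -241.66983032226562), (205.75067138671875, 76.12455749511719), 67.764892578125)
foot ((471.1658630371094, -319.8315124511719), (219.065185546875, 38.43022918701172), 14.01171875)
or 17 [ 434. -328.  178.] [ 422. -330.  173.] [ 441. -325.  181.]
 high [377. 265.] 172 [ 510. -320.  151.] [ 499. -330.  110.] [ 533. -305.  182.] [82. 78. 73.]
 high [365. 285.] 16 [ 435. -328.  178.] [ 425. -330.  173.] [ 441. -325.  181.] [219.  96.   7.]
```

```bash
python3 - <<'E'
from h import *
for n in("top0","side0"):
    p,d,X=cloud(n);ok=d>0
    hsv=cv2.cvtColor(p,cv2.COLOR_RGB2HSV)
    brown=ok&(hsv[...,0]>5)&(hsv[...,0]<22)&(hsv[...,1]>80)
    x,y,z=X[...,0],X[...,1],X[...,2]
    print(n)
    for yaw in (13.7,):
        c,s=np.cos(np.radians(yaw)),np.sin(np.radians(yaw))
        E=np.array([[c,s],[-s,c]])
        L=X[...,:2]@E.T
        box=brown&(x>400)&(x<720)&(y>-130)&(y<180)
        # flap: plane-consistent
        fl=box&(z>122)&(x<560)
        P=L[fl];print("flap local y",np.percentile(P[:,1],[0,1,3,97,99,100]).round(1),"x",np.percentile(P[:,0],[0,1,3]).round(1))
        # section: z vs x along the middle
        for a in range(470,580,10):
            m=box&(abs(L[...,1]-np.median(P[:,1]))<60)&(abs(L[...,0]-a)<5);
            if m.sum():print(a,np.median(z[m]).round(1),end="; ")
        print()
        wall=box&(z>114)&(z<126);Q=L[wall&(L[...,0]>640)];print("far rim x",np.percentile(Q[:,0],[50,90,97,99,100]).round(1))
        for a in range(-160,120,6):
            m=wall&(abs(L[...,1]-a)<3)&(L[...,0]>570)&(L[...,0]<640)
            if m.sum():print(a,m.sum(),end=" ")
        print()
    st=ok&(x>350)&(x<620)&(y<-200)&(y>-440)
    s_=st&(z>93)&(z<106)&(hsv[...,1]>60);P=X[s_];print("strip top",len(P),np.median(P[:,2]),cv2.minAreaRect(P[:,:2].astype('f4')),cv2.fitLine(P[:,:2].astype('f4'),cv2.DIST_HUBER,0,.01,.01).ravel())
    f=st&(z>4)&(z<16)&(hsv[...,1]>60);r=cv2.minAreaRect(X[f][:,:2].astype('f4'));print("foot",r)
    o=st&(z>108);k,l,stt,c=cv2.connectedComponentsWithStats(o.astype('u1'))
    for i in range(1,k):
        if stt[i,4]>8:Q=X[l==i];print(" high",c[i].round(),stt[i,4],Q.mean(0).round(),Q.min(0).round(),Q.max(0).round(),p[l==i].mean(0).round())
E
```

```text
top0
flap local y [-242.9 -239.5 -234.8  -37.1  -32.7  -24.8] x [452.4 453.7 454.7]
470 147.3; 480 143.6; 490 139.3; 500 135.0; 510 131.1; 520 127.4; 530 118.8; 540 78.8; 550 6.9; 560 5.8; 570 5.4; 
far rim x [678.3 685.6 687.2 687.7 688.4]
-34 23 -28 47 -22 47 -16 2 
strip top 269 98.76343203362521 ((474.3206787109375, -340.7259826660156), (218.52598571777344, 20.570375442504883), 13.57385540008545) [ 9.6999943e-01  2.4310715e-01  4.7103360e+02 -3.4395886e+02]
foot ((475.31390380859375, -343.2972412109375), (219.65936279296875, 91.12908172607422), 14.137700080871582)
 high [393. 202.] 262 [ 516. -338.  146.] [ 498. -362.  108.] [ 535. -303.  183.] [87. 86. 83.]
 high [402. 233.] 265 [ 436. -359.  146.] [ 418. -383.  108.] [ 453. -325.  182.] [136.  87.  57.]
side0
flap local y [-245.2 -244.  -239.8  -39.4  -34.5  -29.6] x [452.6 454.3 455.2]
470 149.5; 480 145.7; 490 141.1; 500 137.4; 510 133.2; 520 35.8; 530 26.6; 540 112.5; 550 100.2; 560 86.2; 
far rim x [678.7 687.2 689.7 691.  693. ]
-88 2 -34 40 -28 35 -22 21 
strip top 378 100.70503785889196 ((477.4181213378906, -344.903564453125), (219.53599548339844, 34.070465087890625), 14.241399765014648) [ 9.6924198e-01  2.4610969e-01  4.6003970e+02 -3.4911166e+02]
foot ((476.8586120605469, -345.05657958984375), (220.28631591796875, 90.06143951416016), 14.078658103942871)
 high [385. 269.] 435 [ 514. -336.  146.] [ 499. -364.  108.] [ 535. -305.  182.] [84. 79. 74.]
 high [374. 302.] 494 [ 433. -357.  146.] [ 417. -385.  108.] [ 455. -325.  182.] [141.  74.  30.]
```

Orange clip on the strip: top (405,231), side (374,302), at about (436,-355) with its top at z 182. The grey clip is at (515,-337). Fold middle is about (541,-10,120), carton yaw 13.7°, and the flap is at about 1.19 rad. The near cartridge is at local y +58, so the clip goes a bit right of the middle. I'm starting the move.

Request:
jog_arm(
  increments=[
    [[25,-41,0,0,0,5],[50,-82,0,0,0,10],[75,-123,0,0,0,15],[100,-164,0,0,0,20],[125,-205,0,0,0,25],[150,-246,0,0,0,30],[175,-287,0,0,0,35],[200,-328,0,0,0,36]],
  ],
  grip=0,
)

```text
t: 0.95
eef_pos: [388.4, 133.0, 241.6]
ee_rot: [0.0, -0.122, 0.993, -0.001]
wrist_force: [0.3, 1.0, 0.2]
grip_width: -0.2
```

```bash
python3 - <<'E'
from plant import *
from h import *
from scipy.spatial.transform import Rotation as Ro
s=get_state();print(s["t"],s["joints"],s["eef_pos"],s["grip_width"]);q=s["ee_rot"];M=Ro.from_quat([q[1],q[2],q[3],q[0]]).as_matrix();print(M)
m=camera_model("wrist");c=-m["R"].T@m["t"];print("cam in tool",M.T@(c-s["eef_pos"]), "opt axis in tool",M.T@m["R"][2])
snap("wrist","w1")
E
```

```text
0.95 [ 0.33091546  0.06373377 -0.20844372  1.29856491 -0.00151263  0.0864033 ] [388.44991856 132.98338942 241.58445766] -0.2448274377793765
[[-9.70255497e-01 -2.42082581e-01  5.42469356e-04]
 [-2.42083119e-01  9.70254486e-01 -1.41303555e-03]
 [-1.84262033e-04 -1.50232818e-03 -9.99998855e-01]]
cam in tool [  80.5525336    -0.33862126 -132.17721075] opt axis in tool [-3.12944911e-01 -1.71322397e-05  9.49771279e-01]
```

View pics/w1.png

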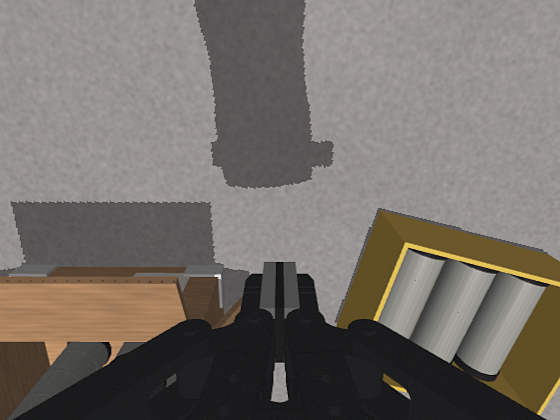

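```bash
cat > traj.py <<'E'
import numpy as np
ex=np.array([.9715,.2368]);ey=np.array([-.2368,.9715])
F=np.array([523.,120.])
def tcp(th,r,t,pen=0):
    a=np.array([np.sin(t),-np.cos(t)]);b=np.array([np.cos(t),np.sin(t)])
    n=np.array([np.cos(th),np.sin(th)]);u=np.array([-np.sin(th),np.cos(th)])
    c=min([11*a+11*b,11*a-11*b],key=lambda c:n@c)
    p=F+r*u+(6-pen)*n-c
    return p
def world(p,ly): 
    w=p[0]*ex+ly*ey;return np.r_[w,p[1]]
E
python3 - <<'E'
from traj import *
for th,t in [(1.19,0),(1.5,0),(1.8,5),(2.1,10),(2.4,15),(2.7,20),(2.9,20),(3.05,20),(3.14,20)]:
    print(th,t,world(tcp(th,62,np.radians(t)),-150).round(),"pre30",world(tcp(th,62,np.radians(t),-30),-150).round())
E
```

```text
1.19 0 [501. -32. 160.] pre30 [511. -30. 187.]
1.5 0 [495. -34. 141.] pre30 [497. -33. 171.]
1.8 5 [472. -39. 122.] pre30 [465. -41. 151.]
2.1 10 [476. -38. 103.] pre30 [462. -42. 129.]
2.4 15 [486. -36.  86.] pre30 [464. -41. 106.]
2.7 20 [499. -33.  73.] pre30 [473. -39.  86.]
2.9 20 [510. -30.  68.] pre30 [482. -37.  75.]
3.05 20 [519. -28.  65.] pre30 [490. -35.  68.]
3.14 20 [524. -27.  65.] pre30 [495. -34.  65.]
```

Request:
jog_arm(
  increments=[
    [[26,-42,0,0,0,0],[52,-84,0,0,0,0],[78,-126,0,0,0,0],[104,-167,-20,0,0,0],[104,-167,-35,0,0,0]],
  ],
)

```text
t: 1.5
eef_pos: [498.6, -43.8, 206.3]
ee_rot: [0.003, -0.114, 0.993, -0.004]
wrist_force: [-0.3, 1.1, -0.7]
grip_width: 0.4
```

Request:
jog_arm(
  increments=[
    [[-2,8,-20,0,0,0],[-2,10,-40,0,0,0],[-5,10,-55,0,0,0],[-8,10,-66,0,0,0],[-20,8,-76,0.6,-2.5,0],[-28,5,-86,1.2,-5,0],[-28,5,-92,1.8,-7.5,0]],
  ],
)

```text
t: 2.2
eef_pos: [469.8, -38.6, 113.9]
ee_rot: [0.07, -0.114, 0.991, 0.004]
wrist_force: [-0.4, -0.1, 1.9]
grip_width: -0.1
```

```bash
python3 - <<'E'
from h import *
snap("side","s2");crop("side2" if 0 else "s2",180,400,110,290,3)
E
```

```text
(no output)
```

View pics/s2_c180_110.png

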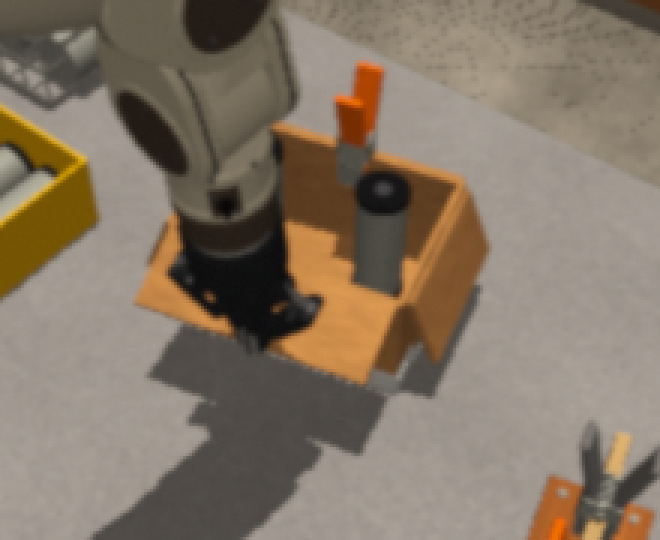

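Request:
jog_arm(
  increments=[
    [[6,1,-11,0.5,-2,0],[11,2,-20,1,-5,0],[16,3,-28,1.6,-7,0],[22,4,-35,2.2,-9,0],[29,6,-41,2.8,-11.7,0],[35,7,-44,2.8,-11.7,0],[40,9,-46,2.8,-11.7,0],[45,10,-48,2.8,-11.7,0]],
  ],
)

```text
t: 3.05
eef_pos: [512.1, -28.4, 63.8]
ee_rot: [0.171, -0.112, 0.979, 0.017]
wrist_force: [-3.0, 0.3, -2.8]
grip_width: -0.2
```

```bash
python3 - <<'E'
from h import *
snap("side","s3");crop("s3",180,400,110,290,3)
snap("wrist","w3")
E
```

```text
(no output)
```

View pics/s3_c180_110.png

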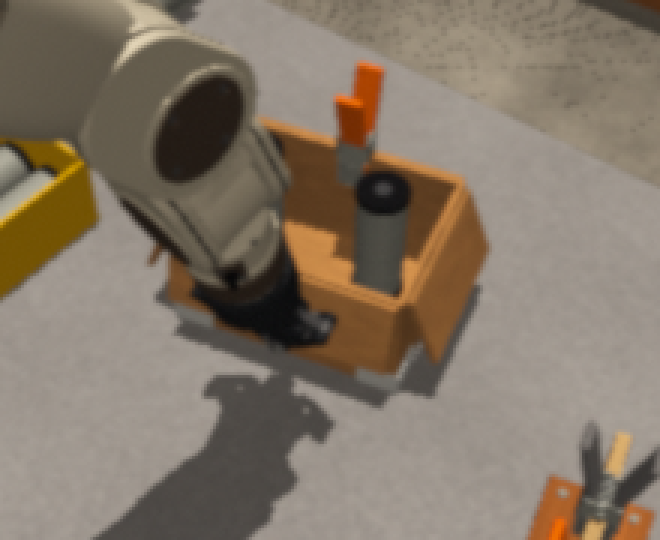

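View pics/w3.png

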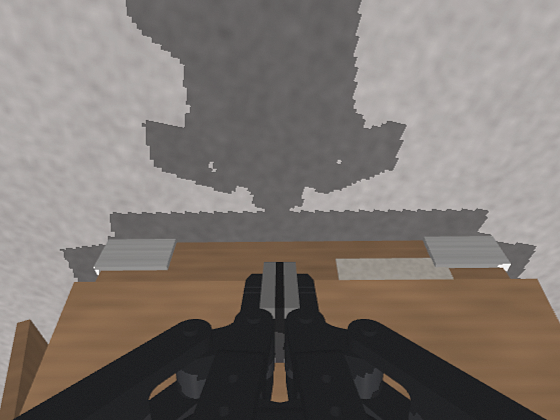

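Request:
jog_arm(
  increments=[
    [[4,1,1,0,0,0],[8,2,1,0,0,0],[11,2,1,0,0,0],[13,3,1,0,0,0],[15,3,1,0,0,0],[16,3,1,0,0,0],[16,3,1,0,0,0]],
  ],
)

```text
t: 3.85
eef_pos: [525.6, -25.5, 64.5]
ee_rot: [0.169, -0.111, 0.979, 0.017]
wrist_force: [-17.2, -2.3, 10.9]
grip_width: -0.1
```

Request:
jog_arm(
  increments=[
    [[-20,-5,0,0,0,0],[-50,-12,0,0,0,0],[-85,-30,15,-1.7,7,0],[-85,-50,60,-3.4,14,0],[-85,-80,105,-4.7,19.4,0],[-85,-115,140,-4.7,19.4,0],[-85,-150,175,-4.7,19.4,0],[-85,-195,190,-4.7,19.4,0]],
  ],
  grip=85,
)

```text
t: 4.65
eef_pos: [444.8, -205.5, 250.8]
ee_rot: [0.002, -0.115, 0.993, -0.007]
wrist_force: [1.1, -0.2, 0.2]
grip_width: 85.0
```

```bash
python3 - <<'E'
from h import *
from plant import *
snap("side","s4");crop("s4",180,400,110,290,3)
snap("wrist","w4");print(get_state()["eef_pos"])
E
```

```text
[ 445.50793311 -209.82000864  251.54616565]
```

View pics/s4_c180_110.png

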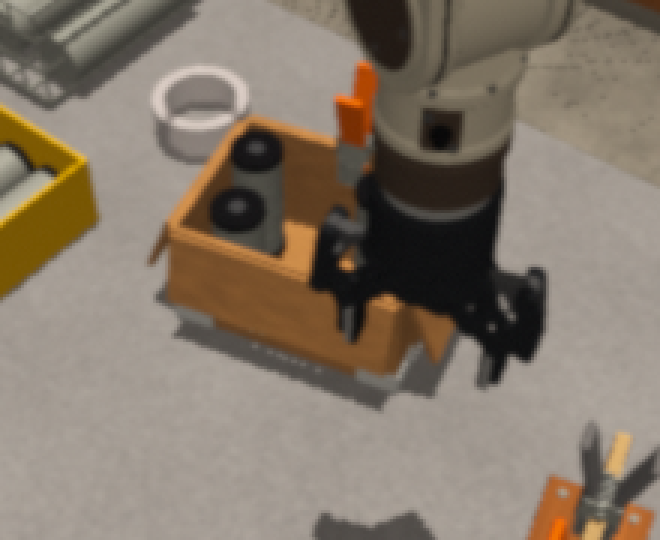

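View pics/w4.png

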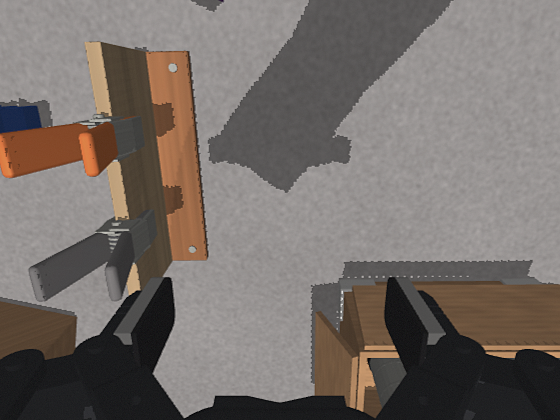

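Request:
jog_arm(
  increments=[
    [[-1,-40,4,0,0,0],[-3,-80,8,0,0,0],[-4,-120,12,0,0,0],[-5,-142,14,0,0,0],[-5,-142,14,0,0,0],[-5,-142,14,0,0,0]],
  ],
)

```text
t: 5.35
eef_pos: [441.5, -352.0, 265.8]
ee_rot: [0.005, -0.111, 0.994, -0.009]
wrist_force: [-0.2, -0.7, -0.3]
grip_width: 84.9
```

```bash
python3 - <<'E'
from h import *
from plant import *
snap("wrist","w5");s=get_state();print(s["eef_pos"],s["ee_rot"],s["joints"])
p,d,X=cloud("w5");hsv=cv2.cvtColor(p,cv2.COLOR_RGB2HSV)
o=(d>0)&(X[...,2]>115)&(hsv[...,0]<14)&(hsv[...,1]>180)&(X[...,2]<190)
k,l,st,c=cv2.connectedComponentsWithStats(o.astype('u1'))
for i in range(1,k):
    if st[i,4]>30:Q=X[l==i];print(c[i].round(),st[i,4],Q.mean(0).round(1),Q.min(0).round(1),Q.max(0).round(1))
s_=(d>0)&(X[...,2]>97)&(X[...,2]<102)&(hsv[...,1]>50);P=X[s_];print(len(P),np.median(P[:,2]),cv2.fitLine(P[:,:2].astype('f4'),cv2.DIST_HUBER,0,.01,.01).ravel(),cv2.minAreaRect(P[:,:2].astype('f4')))
E
```

```text
[ 441.38322403 -351.33520964  265.75165495] [ 0.00466008 -0.11112403  0.99375219 -0.00929054] [-0.66884083  0.34645116  0.21050046  1.41515013 -0.0066506  -0.89162643]
[237. 206.] 74 [ 440.  -381.9  177.8] [ 428.5 -385.1  167. ] [ 452.4 -375.5  180.6]
2553 100.43531148595058 [ 9.6416670e-01  2.6529706e-01  4.5570645e+02 -3.5001028e+02] ((500.369873046875, -286.70281982421875), (394.1017761230469, 249.3998565673828), 47.77863311767578)
```

View pics/w5.png

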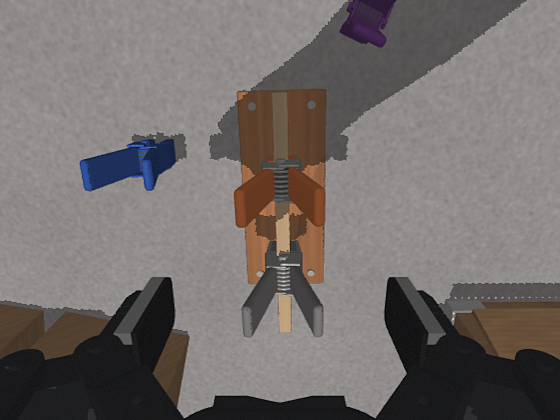

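Wrist view: the orange clip's handles are at (245,205) and (315,205), with its coil at (281,185) on the strip. The grey clip is at (283,290), and the blue (150,165) and purple (368,20) decoys are off the strip. So the target is the clip at (281,195). I'm confirming that in a crop and measuring.

```bash
python3 - <<'E'
from h import *
crop("w5",190,370,80,350,2)
p,d,X=cloud("w5");hsv=cv2.cvtColor(p,cv2.COLOR_RGB2HSV)
v,u=np.mgrid[:420,:560]
ey=np.array([-.2425,.9701]);ex=np.array([.9701,.2425])
reg=(d>0)&(u>225)&(u<340)&(v>150)&(v<235)&(X[...,2]>112)
print(reg.sum())
L=np.stack([X[...,:2]@ex,X[...,:2]@ey,X[...,2]],-1)
for lo,hi in[(112,125),(125,140),(140,160),(160,172),(172,190)]:
    m=reg&(X[...,2]>lo)&(X[...,2]<=hi)
    for nm,q in(("L",u<281),("R",u>=281)):
        P=L[m&q]
        if len(P):print(lo,nm,len(P),"along",P[:,0].min().round(1),P[:,0].max().round(1),"across",P[:,1].min().round(1),P[:,1].max().round(1),"z",P[:,2].max().round(1))
s_=(d>0)&(X[...,2]>96)&(X[...,2]<104)&(u>265)&(u<300)&(v>85)&(v<335)&(hsv[...,2]>120);P=L[s_];print("strip",len(P),np.median(P[:,2]),P[:,1].min(),P[:,1].max(),np.median(P[:,1]),np.percentile(P[:,0],[0,2,98,100]), cv2.fitLine(X[s_][:,:2].astype('f4'),cv2.DIST_HUBER,0,.01,.01).ravel())
g=(d>0)&(u>225)&(u<340)&(v>235)&(v<345)&(X[...,2]>112);P=L[g];print("grey along",P[:,0].min(),P[:,0].max(),P[:,1].min(),P[:,1].max())
print("tcp",np.array([441.4,-351.3])@ex,np.array([441.4,-351.3])@ey)
E
```

```text
3726
112 L 399 along 318.3 353.7 across -464.2 -450.7 z 124.9
112 R 480 along 318.2 351.6 across -450.6 -436.8 z 124.8
125 L 235 along 322.9 348.4 across -467.2 -457.5 z 140.0
125 R 214 along 322.9 348.1 across -442.7 -432.5 z 139.9
140 L 388 along 323.0 348.4 across -472.8 -461.4 z 159.9
140 R 343 along 322.8 348.3 across -439.2 -427.5 z 160.0
160 L 275 along 322.9 347.9 across -475.9 -466.4 z 172.0
160 R 236 along 323.0 347.5 across -433.7 -423.9 z 172.0
172 L 576 along 323.1 348.4 across -478.7 -469.5 z 181.4
172 R 580 along 322.8 348.4 across -430.9 -421.6 z 181.1
strip 943 100.46089412800737 -456.1679107302216 -444.11295875769764 -449.9944436128588 [356.93329301 368.14517995 486.23576065 488.43269654] [ 9.7183889e-01  2.3564638e-01  5.2245526e+02 -3.3341666e+02]
grey along 401.9846687401243 435.90839677360367 -478.7155046340074 -421.79366866662724
tcp 343.01189 -447.83563
```

View pics/w5_c190_80.png

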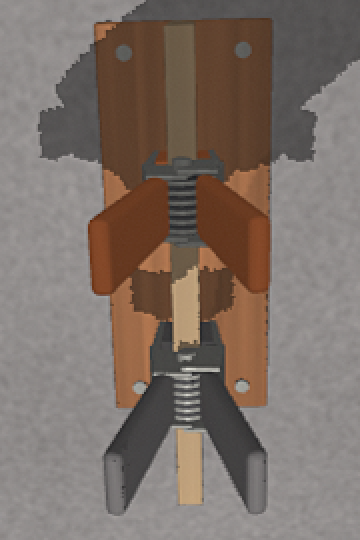

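```bash
cat >> h.py <<'E'
def corr(yawy_deg,pos=None):
    """rotvec deg from the measured pose to tool down with tool y at yawy_deg"""
    from plant import get_state
    from scipy.spatial.transform import Rotation as Ro
    s=get_state();q=s["ee_rot"];M=Ro.from_quat([q[1],q[2],q[3],q[0]])
    a=np.radians(yawy_deg);y=np.array([np.cos(a),np.sin(a),0]);z=np.array([0,0,-1.]);x=np.cross(y,z)
    D=Ro.from_matrix(np.c_[x,y,z])
    print("pos",s["eef_pos"].round(1),"F",s["wrist_force"].round(1),"T",s["wrist_torque"].round(2),"grip",round(s["grip_width"],1),"J",s["joints"].round(2))
    if pos is not None: print("d",(np.array(pos)-s["eef_pos"]).round(1))
    print("rot",np.degrees((D*M.inv()).as_rotvec()).round(2))
E
python3 - <<'E'
from h import *
corr(104.03,[434.8,-355.2,151.5])
E
```

```text
pos [ 441.4 -351.3  265.8] F [-0.1 -0.4 -0.6] T [-0.02  0.04 -0.06] grip 84.9 J [-0.67  0.35  0.21  1.42 -0.01 -0.89]
d [  -6.6   -3.9 -114.3]
rot [0.99 0.66 1.27]
```

Request:
jog_arm(
  increments=[
    [[-7,-4,0,1,0.7,1.3],[-7,-4,-25,1,0.7,1.3],[-7,-4,-50,1,0.7,1.3],[-7,-4,-65,1,0.7,1.3],[-7,-4,-65,1,0.7,1.3]],
  ],
)

```text
t: 5.9
eef_pos: [433.8, -352.9, 198.5]
ee_rot: [-0.002, -0.123, 0.992, 0.002]
wrist_force: [0.2, 1.0, 0.1]
grip_width: 85.2
```

```bash
python3 - <<'E'
from h import *
corr(104.03,[434.8,-355.2,151.5])
snap("wrist","w6")
E
```

```text
pos [ 433.8 -352.9  198.5] F [0.2 1.  0.1] T [0.05 0.04 0.01] grip 85.2 J [-0.68  0.38  0.09  1.28  0.   -0.93]
d [  1.   -2.3 -47. ]
rot [-0.19 -0.22 -0.15]
```

View pics/w6.png

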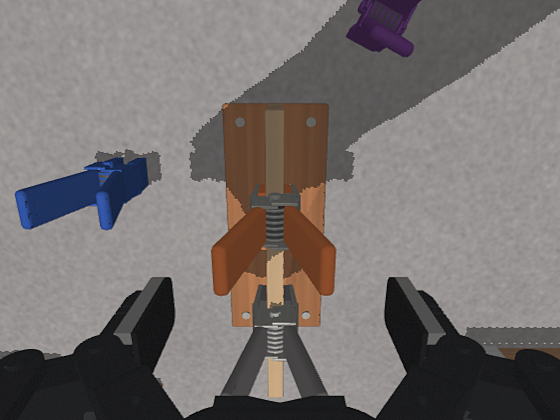

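Request:
jog_arm(
  increments=[
    [[1,-2.3,-15,0,0,0],[1,-2.3,-32,0,0,0],[1,-2.3,-47,0,0,0],[1,-2.3,-47,0,0,0],[1,-2.3,-47,0,0,0]],
  ],
)

```text
t: 6.45
eef_pos: [436.2, -355.9, 154.5]
ee_rot: [-0.0, -0.124, 0.992, 0.0]
wrist_force: [0.8, -0.0, 0.5]
grip_width: 85.0
```

```bash
python3 - <<'E'
from h import *
corr(104.03,[434.8,-355.2,151.5])
snap("wrist","w7")
E
```

```text
pos [ 436.2 -355.9  154.5] F [ 0.8 -0.   0.5] T [-0.   -0.03  0.05] grip 85.0 J [-0.68  0.42  0.02  1.18  0.   -0.93]
d [-1.4  0.7 -3. ]
rot [-0.03 -0.02 -0.18]
```

View pics/w7.png

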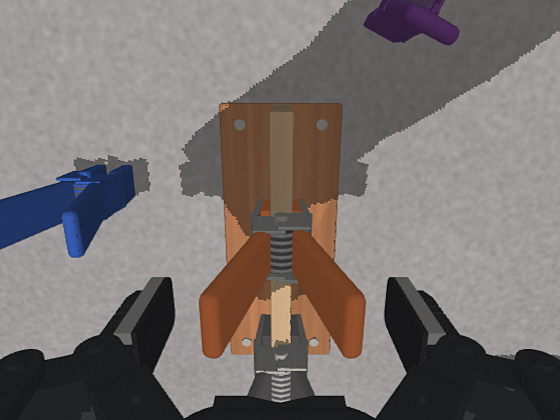

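Fingers straddle the handles evenly: the clip is centred at u=282 and the fingers at u=280. Squeezing now.

Request:
jog_arm(
  increments=[
    [[-1.4,0.7,-3,0,0,0],[-1.4,0.7,-3,0,0,0],[-1.4,0.7,-3,0,0,0],[-1.4,0.7,-3,0,0,0],[-1.4,0.7,-3,0,0,0],[-1.4,0.7,-3,0,0,0],[-1.4,0.7,-3,0,0,0]],
  ],
  grip=25,
)

```text
t: 7.2
eef_pos: [437.9, -357.9, 157.5]
ee_rot: [0.004, -0.124, 0.992, -0.004]
wrist_force: [-0.8, -0.0, 17.6]
grip_width: 25.4
```

```bash
python3 - <<'E'
from h import *
corr(104.03,[434.8,-355.2,151.5])
snap("wrist","w8");snap("side","s8");crop("s8",320,420,220,360,5)
E
```

```text
pos [ 437.9 -357.9  157.5] F [-0.8 -0.  17.6] T [ 0.14  0.15 -0.01] grip 25.4 J [-0.69  0.41  0.02  1.17  0.   -0.93]
d [-3.1  2.7 -6. ]
rot [ 0.42  0.53 -0.16]
```

View pics/w8.png

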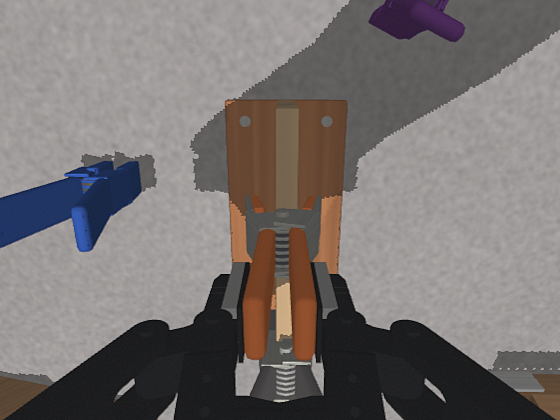

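View pics/s8_c320_220.png

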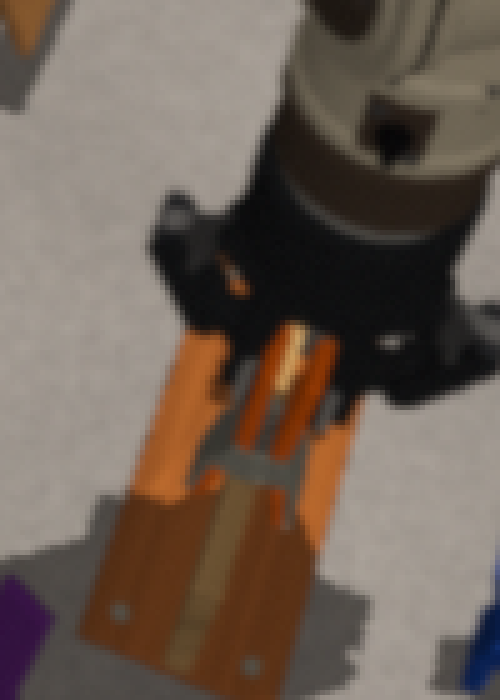

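Request:
jog_arm(
  increments=[
    [[-2,2,2,0,0,0],[-3,2.7,10,0,0,0],[-3,2.7,30,0,0,0],[-3,2.7,60,0,0,0],[-3,2.7,95,0,0,0],[-3,2.7,95,0,0,0],[-3,2.7,95,0,0,0]],
  ],
)

```text
t: 8.0
eef_pos: [435.0, -355.3, 252.9]
ee_rot: [0.004, -0.124, 0.992, -0.005]
wrist_force: [-0.2, 0.2, -2.3]
grip_width: 25.2
```

```bash
python3 - <<'E'
from h import *
corr(104.03)
snap("wrist","w9");snap("side","s9");crop("s9",300,440,180,360,4)
E
```

```text
pos [ 435.  -355.3  252.9] F [-0.2  0.2 -2.3] T [-0.02  0.02 -0.02] grip 25.2 J [-0.69  0.35  0.18  1.39  0.   -0.93]
rot [ 0.45  0.57 -0.16]
```

View pics/w9.png

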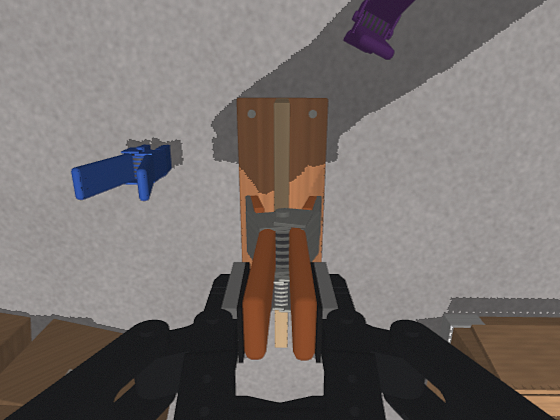

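View pics/s9_c300_180.png

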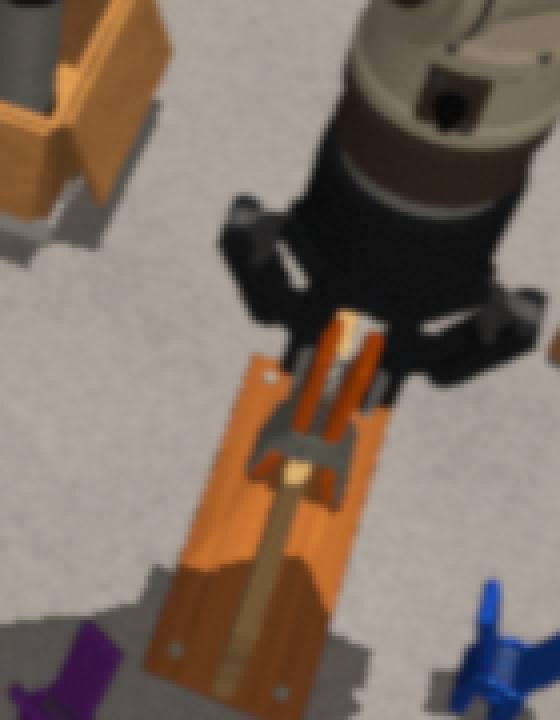

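```bash
python3 - <<'E'
from h import *
snap("top","t9")
p,d,X=cloud("w9");v,u=np.mgrid[:420,:560]
m=(d>0)&(u>243)&(u<318)&(v>225)&(v<362)&(X[...,2]>190)
P=X[m]
ey=np.array([-.2425,.9701]);ex=np.array([.9701,.2425]);T=np.array([435,-355.3])
print("handle top z",np.percentile(P[:,2],[90,99,100]),"across",np.percentile((P[:,:2]-T)@ey,[0,1,50,99,100]).round(1))
Q=P[P[:,2]>P[:,2].max()-25];print("along tops",np.percentile((Q[:,:2]-T)@ex,[0,2,50,98,100]).round(1),"across", np.percentile((Q[:,:2]-T)@ey,[0,2,98,100]).round(1))
crop("t9",195,335,110,240,5)
for n in("t9","s9"):
    p,d,X=cloud(n);hsv=cv2.cvtColor(p,cv2.COLOR_RGB2HSV)
    c,s=np.cos(np.radians(13.7)),np.sin(np.radians(13.7));L=X[...,:2]@np.array([[c,s],[-s,c]]).T;z=X[...,2]
    b=(d>0)&(L[...,0]>480)&(L[...,0]<560)
    m=b&(z>114)&(z<126)&(hsv[...,1]>60)
    for a in range(-245,-30,25):
        q=m&(abs(L[...,1]-a)<8)&(L[...,0]<545)
        if q.sum()>3:print(a,q.sum(),np.percentile(L[q][:,0],[2,50,98]).round(1),np.median(z[q]).round(1),end=" | ")
    print()
    for zz in range(30,125,10):
        q=b&(abs(z-zz)<5)&(abs(L[...,1]+138)<60)&(L[...,0]<535)
        if q.sum()>3:print("z",zz,np.median(L[q][:,0]).round(1),end="; ")
    print()
E
```

```text
handle top z [278.52612926 279.5239125  281.10404256] across [-19.7 -17.6   0.6  18.5  20.4]
along tops [-14.6 -13.8  -7.4  10.   12.2] across [-14.1 -12.5  12.7  14.3]
-245 44 [515.8 531.3 544.3] 118.6 | -220 32 [514.5 521.5 528.6] 119.9 | -195 31 [515.3 522.4 528.7] 117.9 | -170 30 [515.1 521.8 528.1] 119.0 | -145 30 [515.6 521.6 528.3] 118.6 | -120 29 [514.5 520.5 527.7] 119.1 | -95 32 [514.6 521.6 527.8] 118.3 | -70 33 [514.  520.8 530.1] 117.8 | -45 34 [514.1 520.9 528.3] 117.9 | 
z 50 500.0; z 60 501.8; z 70 504.0; z 80 506.9; z 90 509.3; z 100 511.8; z 110 514.5; z 120 521.8; 
-245 45 [517.1 529.8 542.3] 119.4 | -220 40 [515.  522.4 529.7] 119.5 | -195 39 [515.7 521.7 530.6] 120.1 | -170 37 [516.  521.1 531.1] 119.4 | -145 36 [514.8 520.8 530. ] 119.6 | -120 38 [516.1 522.4 530.1] 119.6 | -95 35 [515.1 522.2 537.4] 118.8 | -70 35 [516.1 523.6 539.4] 119.1 | -45 35 [515.  521.7 529.3] 119.8 | 
z 50 502.0; z 60 503.4; z 70 505.7; z 80 508.2; z 90 511.0; z 100 513.1; z 110 515.8; z 120 522.6;
```

View pics/t9_c195_110.png

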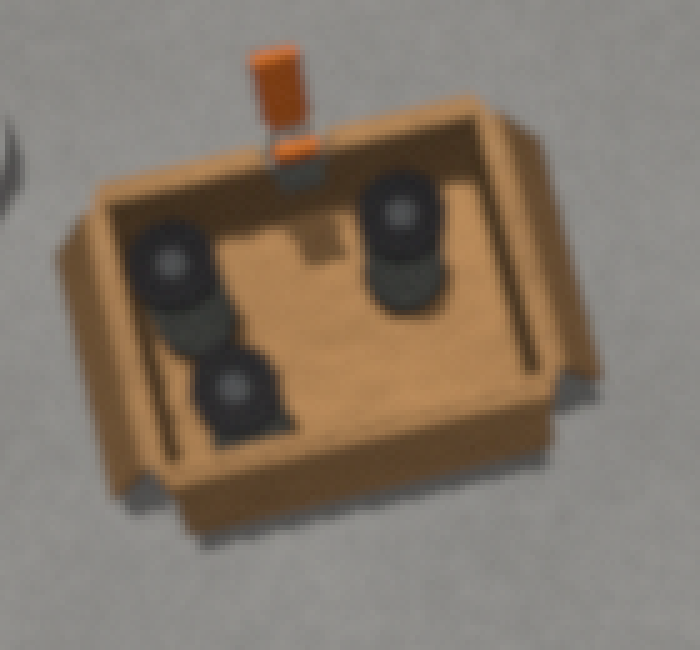

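Request:
jog_arm(
  increments=[
    [[0,10,20,0,0,0],[5,35,30,0,0,-8],[15,70,30,0,0,-16],[25,105,30,0,0,-24],[35,140,30,0,0,-32],[45,175,30,0,0,-40],[60,210,30,0,0,-48],[75,245,30,0,0,-56]],
  ],
)

```text
t: 8.95
eef_pos: [508.5, -108.0, 279.1]
ee_rot: [-0.0, 0.36, 0.933, -0.004]
wrist_force: [0.5, -0.8, -1.0]
grip_width: 25.2
```

```bash
python3 - <<'E'
from h import *
corr(13.9,[544.5,-29.9,262])
E
```

```text
pos [ 508.5 -108.   279.1] F [ 0.5 -0.8 -1. ] T [-0.01 -0.08 -0.02] grip 25.2 J [-0.2   0.27  0.14  1.44 -0.01  0.53]
d [ 36.   78.1 -17.1]
rot [  0.34  -0.32 -33.95]
```

Request:
jog_arm(
  increments=[
    [[9,20,0,0.3,-0.3,-8],[18,40,0,0.3,-0.3,-16],[27,60,-8,0.3,-0.3,-24],[36,78,-17,0.3,-0.3,-32],[36,78,-17,0.3,-0.3,-34],[36,78,-17,0.3,-0.3,-34],[36,78,-17,0.3,-0.3,-34]],
  ],
)

```text
t: 9.65
eef_pos: [543.9, -30.0, 261.1]
ee_rot: [-0.001, 0.616, 0.787, -0.001]
wrist_force: [0.4, 0.4, -2.2]
grip_width: 24.9
```

```bash
python3 - <<'E'
from h import *
corr(13.9,[544.5,-29.9,240])
snap("wrist","w10");snap("side","s10");crop("s10",200,380,90,270,4)
corr(13.9)
E
```

```text
pos [543.9 -30.  261.1] F [ 0.4  0.4 -2.2] T [-0.05  0.02  0.04] grip 24.9 J [-0.05  0.33  0.17  1.42 -0.    1.27]
d [  0.6   0.1 -21.1]
rot [ 0.03 -0.16  0.  ]
pos [544.2 -30.4 261.8] F [ 0.   0.2 -1.9] T [ 0.   -0.03 -0.  ] grip 25.2 J [-0.06  0.33  0.17  1.42 -0.    1.27]
rot [ 0.04 -0.07  0.06]
```

View pics/w10.png

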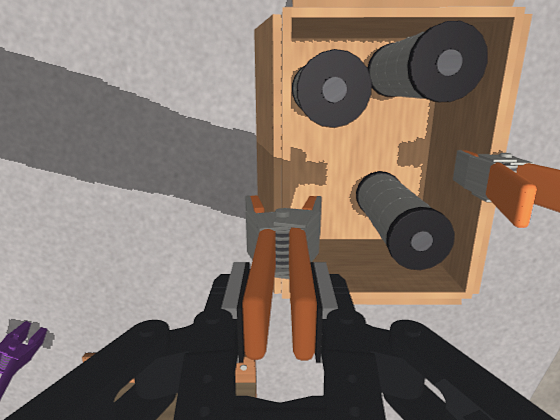

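View pics/s10_c200_90.png

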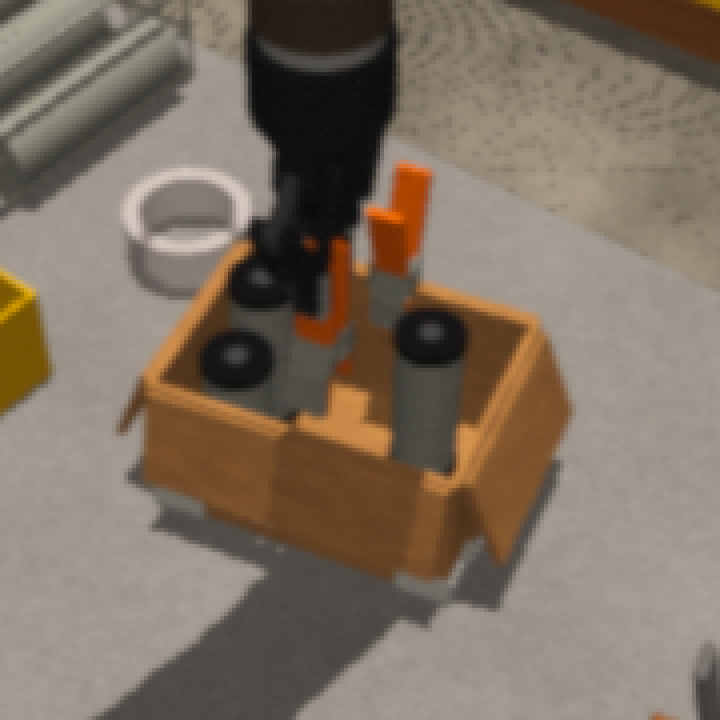

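```bash
python3 - <<'E'
from h import *
p,d,X=cloud("w10")
c,s=np.cos(np.radians(13.7)),np.sin(np.radians(13.7));L=X[...,:2]@np.array([[c,s],[-s,c]]).T;z=X[...,2]
crop("w10",230,340,0,260,3)
for v in range(20,200,20):
    r=(d[v]>0)&(z[v]>112)&(L[v,:,0]<545)
    us=np.where(r&(np.arange(560)<320)&(np.arange(560)>240))[0]
    print(v,us.min() if len(us) else None,[(u,L[v,u].round(1).tolist(),z[v,u].round(1)) for u in us[::2]][:14])
E
```

```text
20 271 [(np.int64(271), [514.8, -35.6], np.float64(115.6)), (np.int64(273), [516.2, -36.3], np.float64(119.9)), (np.int64(275), [517.5, -36.4], np.float64(120.4)), (np.int64(277), [518.9, -36.3], np.float64(120.0)), (np.int64(279), [520.2, -36.2], np.float64(119.0)), (np.int64(281), [521.5, -35.9], np.float64(117.2)), (np.int64(284), [523.5, -36.6], np.float64(121.7)), (np.int64(286), [524.9, -36.3], np.float64(120.2)), (np.int64(288), [526.2, -36.4], np.float64(120.6)), (np.int64(290), [527.5, -36.3], np.float64(120.0))]
40 271 [(np.int64(271), [514.7, -47.9], np.float64(113.6)), (np.int64(273), [516.2, -48.6], np.float64(120.3)), (np.int64(275), [517.5, -48.7], np.float64(121.2)), (np.int64(277), [518.9, -48.4], np.float64(119.1)), (np.int64(279), [520.2, -48.4], np.float64(118.5)), (np.int64(281), [521.6, -48.5], np.float64(120.0)), (np.int64(284), [523.6, -48.5], np.float64(119.7)), (np.int64(286), [525.0, -48.7], np.float64(121.4)), (np.int64(288), [526.3, -48.6], np.float64(120.6)), (np.int64(290), [527.7, -48.6], np.float64(121.3))]
60 271 [(np.int64(271), [514.6, -60.7], np.f
[... 3619 characters left out ...]
), (np.int64(282), [522.7, -131.3], np.float64(116.5)), (np.int64(284), [524.2, -130.5], np.float64(121.0)), (np.int64(286), [525.7, -130.6], np.float64(120.4)), (np.int64(289), [527.9, -130.5], np.float64(120.9))]
180 272 [(np.int64(272), [515.0, -147.8], np.float64(113.2)), (np.int64(274), [516.7, -146.0], np.float64(120.0)), (np.int64(276), [518.2, -146.1], np.float64(119.6)), (np.int64(278), [519.7, -146.3], np.float64(119.1)), (np.int64(280), [521.2, -146.1], np.float64(119.7)), (np.int64(282), [522.8, -145.7], np.float64(121.2)), (np.int64(284), [524.3, -146.0], np.float64(120.2)), (np.int64(286), [525.8, -146.1], np.float64(119.5)), (np.int64(288), [527.3, -145.8], np.float64(120.7))]
```

View pics/w10_c230_0.png

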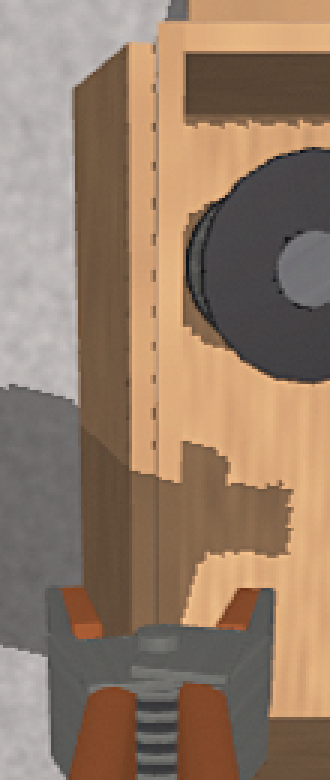

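Request:
jog_arm(
  increments=[
    [[1,0.4,-15,0,0,0],[1,0.4,-30,0,0,0],[1,0.4,-45,0,0,0],[1,0.4,-55,0,0,0],[1,0.4,-60,0,0,0],[1,0.4,-60,0,0,0]],
  ],
)

```text
t: 10.35
eef_pos: [544.8, -30.2, 201.3]
ee_rot: [-0.001, 0.617, 0.787, -0.001]
wrist_force: [-0.4, -0.5, -1.5]
grip_width: 25.6
```

```bash
python3 - <<'E'
from h import *
snap("wrist","w11");snap("side","s11");crop("s11",200,380,90,270,4)
corr(13.9,[545.3,-29.9,177])
E
```

```text
pos [545.5 -30.1 202.4] F [-0.9  0.2 -1.8] T [0.   0.01 0.03] grip 24.6 J [-0.05  0.35  0.05  1.27 -0.    1.27]
d [ -0.2   0.2 -25.4]
rot [ 0.04 -0.02  0.06]
```

View pics/w11.png

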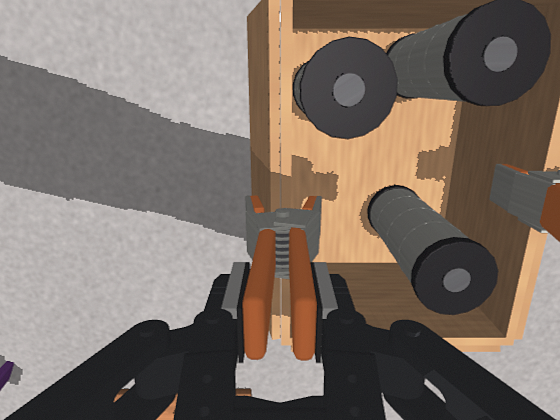

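View pics/s11_c200_90.png

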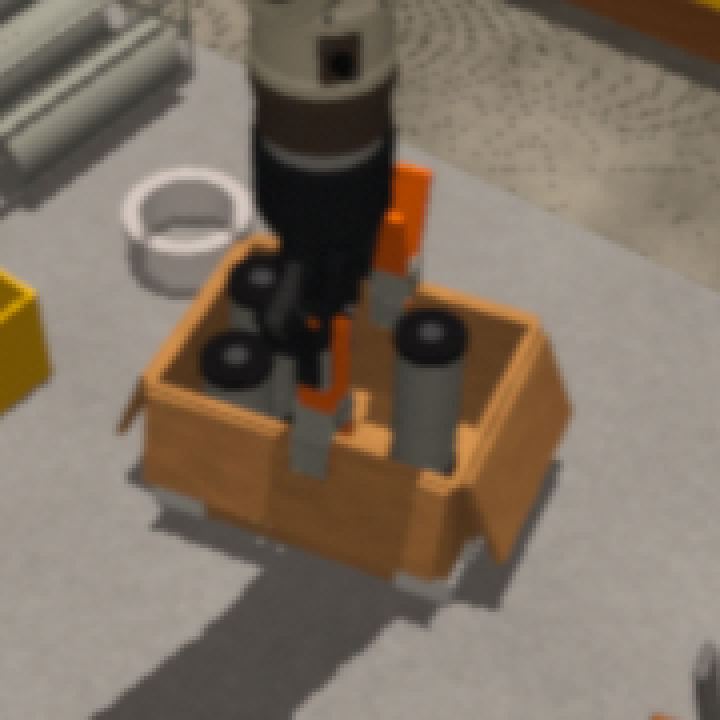

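The jaws straddle the edge: the seam is at u=281 under the clip's coil at u=282. The outer jaw is over the flap at crop (312,445) and the inner jaw is inside. I'm lowering to seat it.

Request:
jog_arm(
  increments=[
    [[0,0,-8,0,0,0],[0,0,-14,0,0,0],[0,0,-19,0,0,0],[0,0,-23,0,0,0],[0,0,-26,0,0,0],[0,0,-28,0,0,0],[0,0,-29,0,0,0],[0,0,-29,0,0,0]],
  ],
)

```text
t: 11.25
eef_pos: [547.9, -29.9, 177.0]
ee_rot: [0.003, 0.617, 0.787, 0.002]
wrist_force: [-0.5, -0.5, 12.9]
grip_width: 25.3
```

```bash
python3 - <<'E'
from h import *
snap("wrist","w12");snap("side","s12");crop("s12",230,350,130,270,5)
corr(13.9,[545.3,-29.9,177])
E
```

```text
pos [547.9 -29.9 177. ] F [-1.8  1.8 13. ] T [0.17 0.36 0.  ] grip 24.7 J [-0.05  0.37  0.01  1.2  -0.    1.27]
d [-2.6  0.  -0. ]
rot [0.03 0.42 0.05]
```

View pics/w12.png

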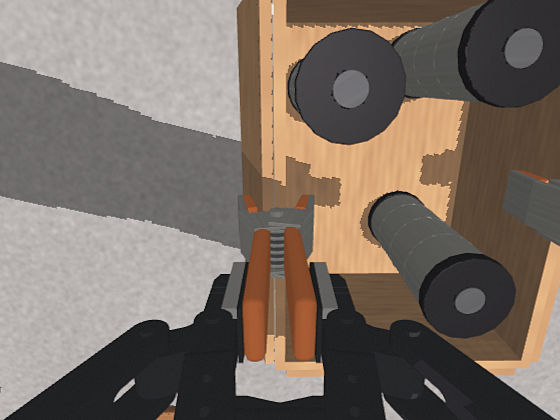

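View pics/s12_c230_130.png

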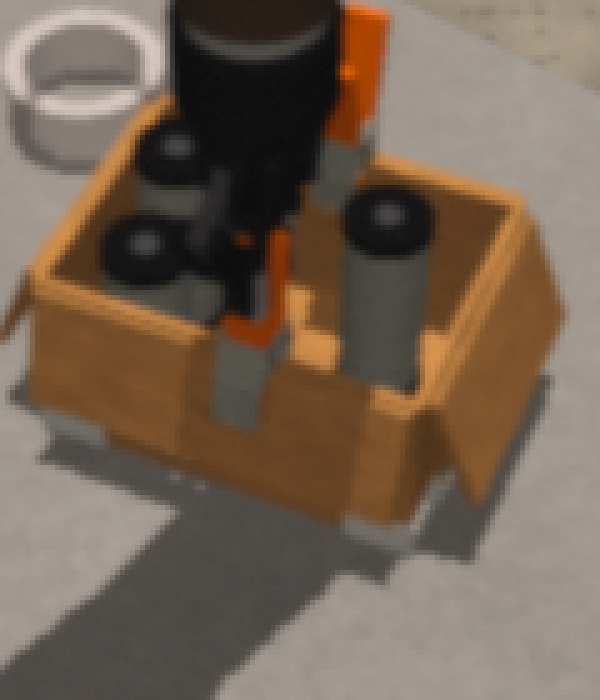

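Request:
jog_arm(
  increments=[
    [[-1.5,0,-1,0,0.4,0],[-3,-0.5,-3,0,0.4,0],[-3,-0.5,-4,0,0.4,0],[-3,-0.5,-4,0,0.4,0]],
  ],
)

```text
t: 11.75
eef_pos: [547.4, -30.2, 176.8]
ee_rot: [0.003, 0.617, 0.787, 0.002]
wrist_force: [-2.0, 1.1, 15.7]
grip_width: 25.4
```

Request:
jog_arm(
  increments=[
    [[-1,0,-5,0,0,0],[-1,0,-5,0,0,0],[-1,0,-5,0,0,0],[-1,0,-5,0,0,0]],
  ],
  grip=36,
)

```text
t: 12.15
eef_pos: [547.9, -30.2, 174.1]
ee_rot: [0.005, 0.617, 0.787, 0.004]
wrist_force: [-1.3, 0.4, 10.4]
grip_width: 36.2
```

```bash
python3 - <<'E'
from h import *
snap("wrist","w13")
corr(13.9,[545.3,-29.9,177])
E
```

```text
pos [547.9 -30.3 174.1] F [-0.4 -0.1  9.9] T [0.09 0.16 0.05] grip 36.0 J [-0.06  0.36 -0.    1.19  0.    1.27]
d [-2.6  0.4  2.9]
rot [0.02 0.76 0.03]
```

View pics/w13.png

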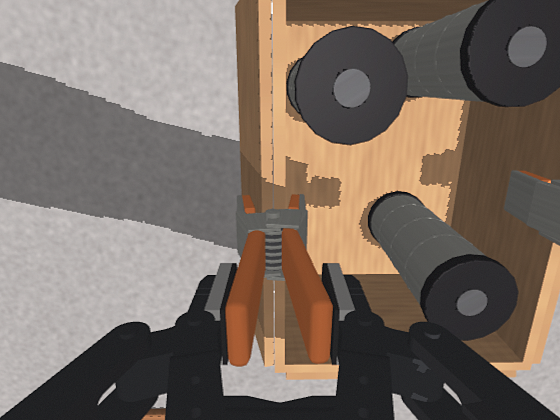

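Request:
jog_arm(
  increments=[
    [[-2,-0.5,-4,0,0.7,0],[-3,-0.5,-5,0,0.7,0],[-3,-0.5,-5,0,0.7,0],[-3,-0.5,-5,0,0.7,0]],
  ],
  grip=48,
)

```text
t: 12.6
eef_pos: [546.9, -30.7, 170.5]
ee_rot: [0.002, 0.617, 0.787, 0.002]
wrist_force: [2.0, 0.5, 7.2]
grip_width: 48.3
```

```bash
python3 - <<'E'
from h import *
snap("wrist","w14");snap("side","s14");crop("s14",230,350,130,270,5)
corr(13.9,[545.3,-29.9,177])
E
```

```text
pos [546.9 -30.7 170.5] F [1.7 1.  7.7] T [ 0.09 -0.38 -0.02] grip 48.5 J [-0.06  0.37 -0.01  1.19  0.    1.27]
d [-1.6  0.8  6.5]
rot [0.02 0.34 0.03]
```

View pics/w14.png

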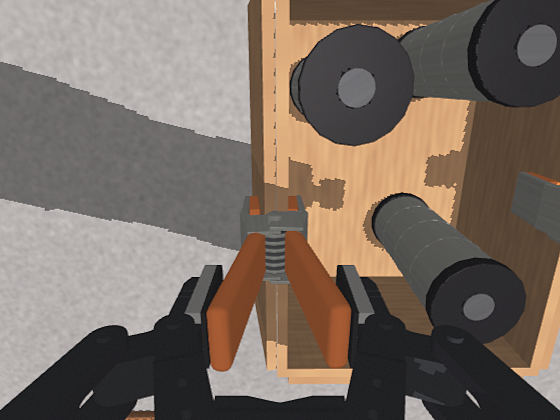

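View pics/s14_c230_130.png

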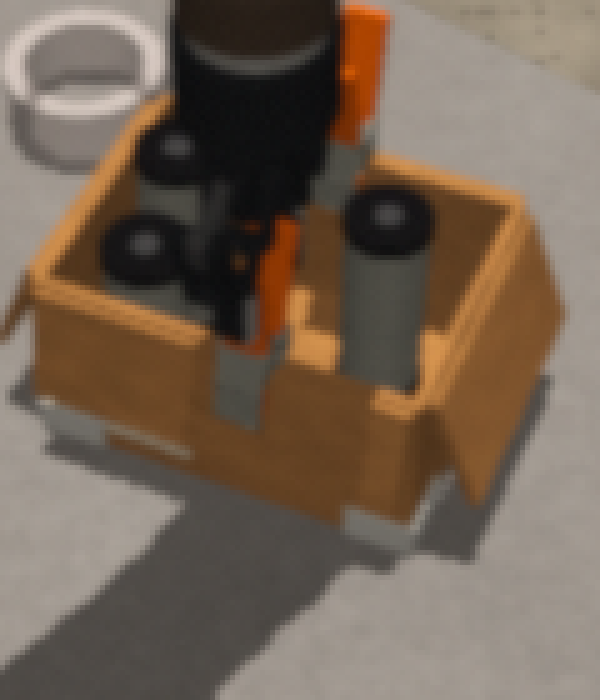

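Request:
jog_arm(
  increments=[
    [[-1.5,0,-2,0,0.3,0],[-1.5,0,-2,0,0.3,0],[-1.5,0,-2,0,0.3,0],[-1.5,0,-2,0,0.3,0],[-1.5,0,0,0,0.3,0]],
  ],
  grip=85,
)

```text
t: 13.2
eef_pos: [545.0, -30.7, 170.0]
ee_rot: [-0.0, 0.617, 0.787, -0.0]
wrist_force: [0.0, -0.2, 0.5]
grip_width: 85.1
```

```bash
python3 - <<'E'
from h import *
snap("wrist","w15")
corr(13.9,[545.3,-29.9,177])
E
```

```text
pos [545.4 -30.7 170.7] F [ 0.7 -0.1  0.2] T [ 0.01  0.01 -0.02] grip 85.0 J [-0.06  0.37 -0.    1.2  -0.    1.27]
d [-0.1  0.8  6.3]
rot [0.02 0.02 0.03]
```

View pics/w15.png

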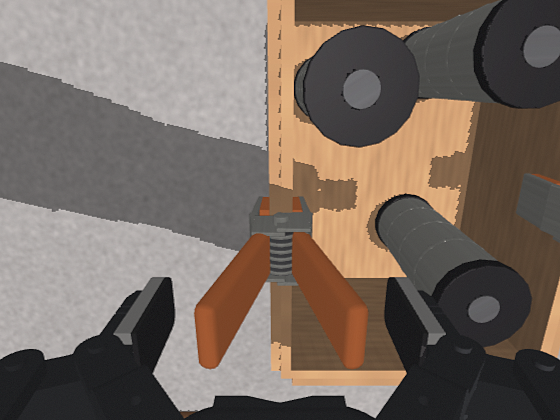

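Released and clear on both sides, and the flap is flat along the edge. Retreating upward and then back.

Request:
jog_arm(
  increments=[
    [[0,0,15,0,0,0],[0,0,35,0,0,0],[0,0,60,0,0,0],[0,0,90,0,0,0],[0,0,90,0,0,0]],
  ],
)

```text
t: 13.75
eef_pos: [547.7, -30.9, 265.5]
ee_rot: [0.004, 0.617, 0.787, 0.003]
wrist_force: [0.5, -0.7, 1.0]
grip_width: 84.8
```

```bash
python3 - <<'E'
from h import *
snap("wrist","w16");corr(13.9)
p,d,X=cloud("w16")
c,s=np.cos(np.radians(13.9)),np.sin(np.radians(13.9));R2=np.array([[c,s],[-s,c]])
L=X[...,:2]@R2.T-R2@[540.3,-10.];z=X[...,2];hsv=cv2.cvtColor(p,cv2.COLOR_RGB2HSV)
m=(d>0)&(z>125)&(z<215)&(abs(L[...,0])<36)&(L[...,1]<15)&(L[...,1]>-60)
for lo in range(125,215,10):
    q=m&(z>=lo)&(z<lo+10)
    if q.sum()>20:print(lo,q.sum(),"x",np.percentile(L[q][:,0],[1,99]).round(1),"y",np.percentile(L[q][:,1],[1,99]).round(1),"zmax",z[q].max().round(1))
E
```

```text
pos [546.8 -30.8 263.2] F [ 0.5 -1.   0.1] T [-0.01  0.01 -0.02] grip 84.9 J [-0.06  0.32  0.17  1.41 -0.    1.27]
rot [0.04 0.34 0.03]
125 197 x [-15.2  14.9] y [-33.4  -1.4] zmax 135.0
135 935 x [-12.6  13. ] y [-34.6  -4. ] zmax 145.0
145 357 x [-14.9  14.9] y [-31.3  -7. ] zmax 155.0
155 372 x [-17.4  17. ] y [-31.7  -7.3] zmax 164.9
165 441 x [-19.7  20.2] y [-32.   -7.6] zmax 175.0
175 494 x [-22.5  22.6] y [-32.3  -7.9] zmax 185.0
185 563 x [-25.2  25.3] y [-32.7  -8.3] zmax 195.0
195 1163 x [-28.2  28.2] y [-33.4  -8.7] zmax 201.4
```

View pics/w16.png

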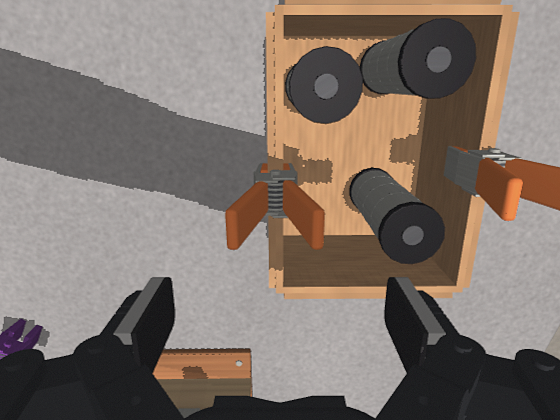

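Request:
jog_arm(
  increments=[
    [[-10,-20,20,0,0,0],[-40,-50,20,0,0,0],[-75,-80,20,0,0,0],[-110,-110,20,0,0,0],[-145,-140,20,0,0,0],[-170,-165,20,0,0,0],[-170,-165,20,0,0,0],[-170,-165,20,0,0,0]],
  ],
)

```text
t: 14.6
eef_pos: [376.1, -196.0, 282.6]
ee_rot: [0.002, 0.617, 0.787, 0.002]
wrist_force: [0.7, 0.4, 0.1]
grip_width: 85.1
```

```bash
python3 - <<'E'
from h import *
snap("top","t17");snap("side","s17");snap("wrist","w17");corr(13.9)
crop("s17",200,360,110,270,4);crop("t17",195,435,110,280,3)
c,s=np.cos(np.radians(13.9)),np.sin(np.radians(13.9));R2=np.array([[c,s],[-s,c]])
for n in("t17","s17","w17"):
    p,d,X=cloud(n);L=X[...,:2]@R2.T-R2@[540.3,-10.];z=X[...,2]
    m=(d>0)&(z>125)&(z<215)&(abs(L[...,0])<36)&(L[...,1]<15)&(L[...,1]>-60)
    for lo in range(135,205,15):
        q=m&(z>=lo)&(z<lo+15)
        if q.sum()>5:print(n,lo,q.sum(),"x",np.percentile(L[q][:,0],[2,98]).round(1),"y",np.percentile(L[q][:,1],[2,98]).round(1),"zmax",z[q].max().round(1))
    b=(d>0)&(L[...,0]>-40)&(L[...,0]<3)&(abs(L[...,1]+0)<70)&(abs(L[...,1]+20)>16)
    for zz in range(50,120,20):
        q=b&(abs(z-zz)<6)
        if q.sum()>3:print("  flap z",zz,np.median(L[q][:,0]).round(1),end=";")
    print()
    dk=(d>0)&(p.max(-1)<60)&(z>122)&(z<145)&(X[...,0]>500)&(X[...,0]<720)&(abs(X[...,1])<130)
    k,l,st,cc=cv2.connectedComponentsWithStats(dk.astype('u1'))
    for i in range(1,k):
        if st[i,4]>60: print(n,"dark",X[l==i].mean(0).round())
E
```

```text
pos [ 377.4 -195.2  282.7] F [0.5 0.1 0.4] T [ 0.01 -0.01 -0.06] grip 85.2 J [-0.48  0.07 -0.09  1.4   0.    0.85]
rot [ 0.    0.31 -0.05]
t17 135 72 x [-7. 11.] y [-33.3  -3.3] zmax 149.9
t17 150 29 x [-13.3  13.6] y [-28.7  -6.4] zmax 163.7
t17 165 32 x [-18.2  18.3] y [-29.7  -6.3] zmax 179.8
t17 180 36 x [-25.2  24.3] y [-31.9  -8.1] zmax 195.0
t17 195 61 x [-28.3  27.5] y [-32.2  -8.2] zmax 203.4
  flap z 50 -5.9;  flap z 70 -5.9;  flap z 90 -5.9;  flap z 110 -5.5;
t17 dark [653. -32. 135.]
t17 dark [626.  90. 135.]
t17 dark [558.  56. 136.]
  flap z 50 -3.8;  flap z 70 -4.2;  flap z 90 -4.0;  flap z 110 -4.3;
s17 dark [624.  86. 136.]
s17 dark [558.  52. 136.]
w17 135 232 x [-15.6 -12.4] y [-33.3  -8.7] zmax 146.1
  flap z 50 -5.7;  flap z 70 -5.7;  flap z 90 -5.7;  flap z 110 -5.7;
```

View pics/s17_c200_110.png

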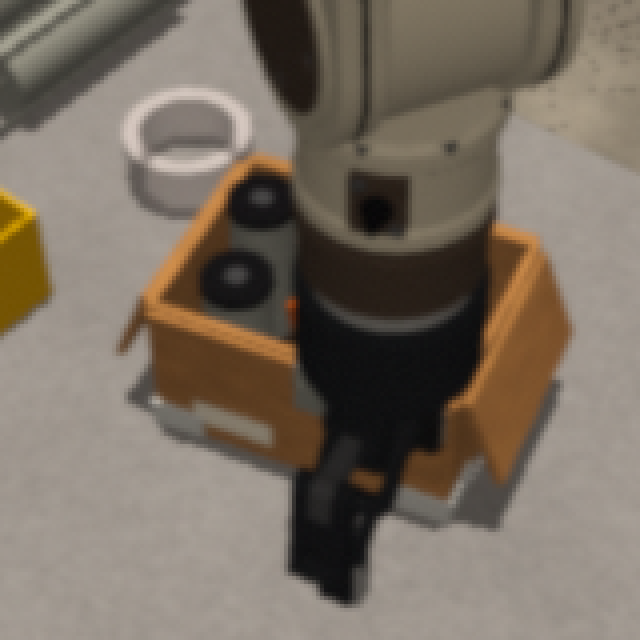

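View pics/t17_c195_110.png

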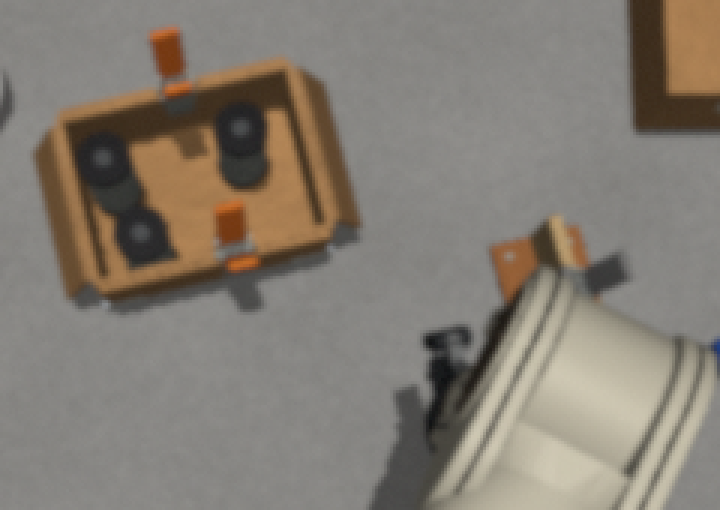

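View pics/w17.png

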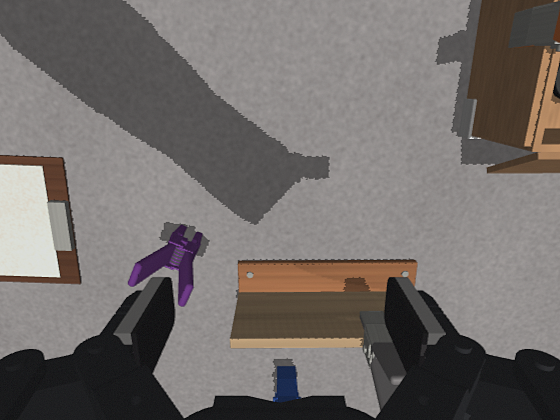

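Request:
jog_arm(
  increments=[
    [[-30,40,20,0,0,0],[-60,80,40,0,0,0],[-80,120,40,0,0,0],[-90,165,40,0,0,0],[-95,210,40,0,0,0],[-95,255,40,0,0,0],[-95,300,40,0,0,0],[-95,345,40,0,0,0]],
  ],
)

```text
t: 15.55
eef_pos: [281.7, 152.7, 322.9]
ee_rot: [0.002, 0.615, 0.789, 0.002]
wrist_force: [1.4, -0.5, 0.6]
grip_width: 85.5
```

```bash
python3 - <<'E'
from h import *
snap("top","t18");snap("side","s18");corr(13.9)
crop("s18",250,350,130,230,6)
c,s=np.cos(np.radians(13.9)),np.sin(np.radians(13.9));R2=np.array([[c,s],[-s,c]])
for n in("t18","s18"):
    p,d,X=cloud(n);L=X[...,:2]@R2.T-R2@[540.3,-10.];z=X[...,2]
    m=(d>0)&(z>125)&(z<215)&(abs(L[...,0])<36)&(L[...,1]<15)&(L[...,1]>-60)
    for lo in range(135,205,15):
        q=m&(z>=lo)&(z<lo+15)
        if q.sum()>5:print(n,lo,q.sum(),"x",np.percentile(L[q][:,0],[2,98]).round(1),"y",np.percentile(L[q][:,1],[2,98]).round(1),"zmax",z[q].max().round(1))
    # jaw on the outside
    q=(d>0)&(z<118)&(z>70)&(L[...,0]<-8)&(L[...,0]>-30)&(abs(L[...,1]+20)<30)
    for lo in range(70,120,12):
        r=q&(z>=lo)&(z<lo+12)
        if r.sum()>4:print(n,"jaw",lo,r.sum(),"x",np.percentile(L[r][:,0],[2,98]).round(1),"y",np.percentile(L[r][:,1],[2,98]).round(1),"zmin",z[r].min().round(1))
E
```

```text
pos [281.6 155.6 322.4] F [ 0.3 -0.7  0.4] T [-0.03  0.02 -0.05] grip 84.8 J [ 0.51 -0.15 -0.2   1.51 -0.    1.82]
rot [-0.09  0.28 -0.82]
t18 135 70 x [-8.2 10.8] y [-33.3  -3.7] zmax 149.7
t18 150 29 x [-13.3  13.7] y [-28.6  -6.8] zmax 164.8
t18 165 32 x [-18.7  18.3] y [-29.8  -6.5] zmax 178.8
t18 180 36 x [-26.6  24. ] y [-31.1  -8. ] zmax 194.9
t18 195 61 x [-28.7  27.7] y [-32.3  -8.8] zmax 202.9
t18 jaw 106 8 x [-16.9 -15.9] y [-29.2  -5.1] zmin 112.3
s18 135 65 x [-15.3  12.6] y [-35.3  -8.5] zmax 149.9
s18 150 62 x [-18.7  16.2] y [-33.4  -9.4] zmax 164.8
s18 165 87 x [-22.6  20.1] y [-33.9  -8.6] zmax 179.8
s18 180 86 x [-26.9  24.1] y [-34.4  -9.3] zmax 195.0
s18 195 68 x [-28.3  27.8] y [-33.8 -11.1] zmax 203.2
s18 jaw 82 18 x [-14.4  -9. ] y [-30.8  -7.6] zmin 86.1
s18 jaw 94 24 x [-14.8  -9.5] y [-31.1  -7. ] zmin 94.3
s18 jaw 106 26 x [-16.2 -10.9] y [-31.9  -8.1] zmin 106.1
```

View pics/s18_c250_130.png

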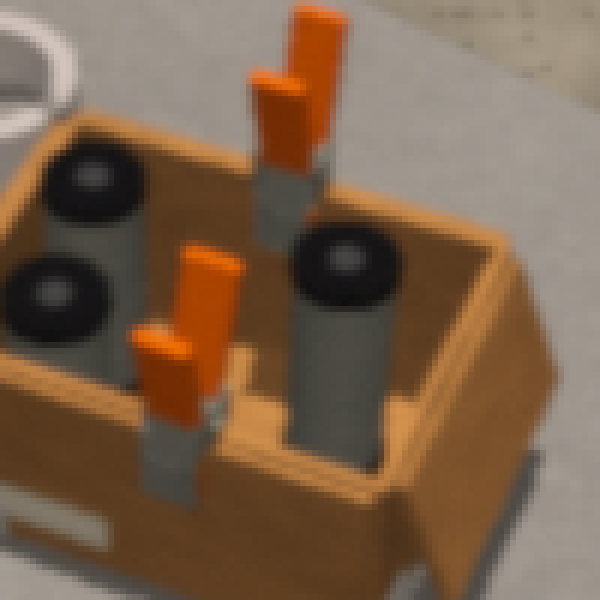

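```bash
python3 - <<'E'
from h import *
for n in("top0","t18","side0","s18"):
    p,d,X=cloud(n);x,y,z=X[...,0],X[...,1],X[...,2]
    for nm,m in(("grey",(z>125)&(z<190)&(x>490)&(x<545)&(abs(y+335)<35)),("far",(z>140)&(z<210)&(x>670)&(x<740)&(abs(y-20)<40)),("tape",(z>35)&(z<55)&(x>620)&(x<800)&(y>140)&(y<320))):
        m=m&(d>0);print(n,nm,m.sum(),X[m].mean(0).round(1) if m.any() else None)
from plant import *
close_job();print(get_state()["t"])
E
```

```text
top0 grey 176 [ 517.4 -341.   160.3]
top0 far 186 [705.4  28.2 175.6]
top0 tape 540 [721.1 247.6  46.4]
t18 grey 181 [ 517.2 -341.   160. ]
t18 far 187 [704.8  28.4 175.5]
t18 tape 532 [720.2 246.6  46.7]
side0 grey 296 [ 514.  -336.7  158.6]
side0 far 294 [698.   22.5 174.4]
side0 tape 427 [720.9 245.3  46.1]
s18 grey 296 [ 513.9 -336.8  158.8]
s18 far 294 [697.9  22.2 174.2]
s18 tape 418 [720.9 245.4  46.3]
the job is handed in; nothing more can be done
the job is handed in; nothing more can be done
```

I folded the near flap down against the wall, then moved the orange clip from the strip onto the fold and let go. The job is handed in at about 16 s on the robot's clock; the hand-in gave no verdict.

**Flap:** it lies flat, with its outer face a constant 6 mm outside the fold line (top and wrist views) at every height checked. The side view read about 4 mm, but just as constant, so I put the difference down to camera calibration.

**Clip:**
- It sits about 20 mm right of the wall's middle. The nearest cartridge is on the left side of the wall, about 40 mm clear of the clip.
- It is fully down. The handle tops are about 81 mm above the edge, as they were on the strip, and the outer jaw's lower end is at about 86 mm, against 85 expected.
- It is centred on the fold and square to the wall.
- It leans about 2° along the wall. The top view alone suggests up to about 3.5°. I took that as upright enough and did not correct it.

**Everything else:**
- The grey clip, the far clip and the tape roll show no movement between the first and last pictures beyond measurement noise (about 1 mm).
- The cartridges showed none beyond about 1 mm either, last measured once the clip was in place. In the side view the arm hid one of them, so that one rests on the top view alone.

The highest force I saw at the end of a move was about 20 N, while pressing the flap flat.

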